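Clear the watchmaker's mat: sort the parts of a strip-down

ROBOT

A 7-joint arm with a two-finger parallel gripper is mounted at the origin on the work surface. World frame = base frame: x ahead of the robot, y to its left, z up, the work surface at z = 0. Lengths are in mm, angles in rad, forces in N, time in s.
With the tool pointing down it reaches from about 400 to 750 mm from the base axis. Payload 19.5 kg.
Tool frame: the origin (TCP) lies at the very end of the fingers, on their centre line; the grasp point (between the pads) lies 19 mm behind it (r.grip_depth is the distance from the TCP to the grasp point, in mm); z points along the fingers, y is the direction in which the jaws open and shut (so a half turn about z gives the same grasp; the last joint's range is limited). The gripper opens to 85 mm and grips with 20 to 120 N. Pads are 22 mm wide; open, the fingers measure 114 mm over their backs; the gripper's body (76 mm by 85 mm) begins 54 mm behind the grasp point. The pads swing forward as they close: fully open they stand 13 mm farther back than shut.
Start: joints at [-1.203, 0.707, -0.028, 1.485, 0.022, 0.951, -0.075], TCP at [229.08, 527.368, 231.268] pointing down, gripper open.
Joint ranges: [-2.71, 2.71], [-0.32, 2.16], [-1.57, 1.52], [0, 2.45], [-1.46, 4.6], [0, 2.02], [-2.83, 2.83]. Speed limits (rad/s): [1.89, 1.89, 2.57, 2.57, 3.01, 3.01, 3.01].

INTERFACE

Orientations are given as a unit quaternion [w, x, y, z].
In Python, from rig import r gives the robot as it stands. The module is installed in compiled form; this text tells all that it offers.
- The arm moves only by the tool servo_tool, never from a script. Its arguments are lists of equal length, an entry for each row: "offset": the shift along the tool's x, y, z in mm, a list of three; "yaw": the turn about the tool's z in degrees; "grip": the finger opening in mm, from 0 to 85.4. In form: {"offset": [[tx, ty, tz], ...], "yaw": [yaw, ...], "grip": [grip, ...]}. A call has exactly 10 rows; each row is the pose to reach, as a shift and turn from the pose commanded when the call began, along the tool's axes at that moment; what a row does not reach only later rows make up. A row lasts 1/12 s, in which the tool goes at most 41.7 mm and 7.16 degrees, less where a joint would pass 70% of its speed; a pose out of reach is approached as far as the arm can. A call with a gripper value outside its range is refused whole. The fingers move at their own pace and stop on an object; "newtons" is the grip in N (left out, the last holds). Time passes only in rows, so rows that repeat a pose let the fingers close, or fill a call up. It gives the time, the measured TCP pose, the force and the opening at its end, in the units of the state.
- r.sense(): the state, without advancing time (a new reading comes with each control period).
- r.grab_frame(name): name is "scene" or "top" or "wrist"; returns a dict with "image" (400x640x3 uint8, blue, green, red), "fx", "fy", "cx", "cy" (pixels), "R" (3x3) and "t" (3): a world point X has camera coordinates R X + t. Camera axes: x right, y down, z forward; pixel columns grow to the right and rows downward; lengths in mm; the calibration is good to about 2 mm. The wrist camera is an equidistant fisheye: a pixel r from the principal point sees the ray r / f radians off the axis. A picture is of the moment at which its call begins. There is no depth.
- r.sign_off(): hands the job in, once; it reports no verdict.
The state is a dict: "time_s": time; "joint_positions": joint angles; "qd": joint speeds; "joint_efforts": joint torques, N m; "tcp_pos": TCP position; "ee_rot": TCP orientation; "contact_force": force on the tool from outside, world axes, zero at the start; "wrist_torque": the same for the moment, N m; "grip_width": finger opening in mm.
Only numpy, scipy, OpenCV 4.12 (cv2) and the standard library are available. Lean on these libraries where they do the work, as an engineer would, in place of code of your own. Each camera call takes 0.05 s, during which the arm holds its last target. There are 200 camera calls.

TASK

Two watches have been taken down and the parts lie mixed on the green bench mat: put the two watch movements into the black two-bay movement tray, one to a bay with their wheel side still up, lay the steel watch case and the steel case back flat and side by side in the wire cleaning basket, and stand the black loupe upright in the empty bay of the wooden tool tray. Set each one down gently, never dropped, and leave the white fluid bottle and the red blower where they stand.

Things in the scene. Friction and masses are not known exactly. Their poses are not given: they have to be found in the camera images.
- movement_auto: Automatic watch movement: a gilt (brass-coloured) disc, 37 mm diameter and 8 mm thick, with a steel half-moon rotor and red jewels on top (these details rise 3 mm above that). About 30 g. Starts on the green bench mat (2 mm thick), at any yaw. Origin: centre of its underside; z up.
- movement_hand: Hand-wound watch movement: a copper-coloured disc, 37 mm diameter and 8 mm thick, with silvery wheels and red jewels on top (these details rise 2 mm above that). About 30 g. Starts on the green bench mat (2 mm thick), at any yaw. Origin: centre of its underside; z up.
- watch_case: Empty steel wristwatch case: a ring 45 mm outside, 37 mm inside diameter, 12 mm high, with four strap lugs, two at each end of its x axis (54 mm over the lugs in x, 31 mm in y, 1 to 8 mm high). Its plain round flanks at +y and -y (45 mm apart) are free to grip. About 60 g. Starts on the green bench mat (2 mm thick), at any yaw. Origin: centre of its underside; z up.
- case_back: Steel screw-on case back: a plain solid steel disc, 41 mm diameter, 7 mm thick, six small dark key notches around the top. About 30 g. Starts on the green bench mat (2 mm thick), at any yaw. Origin: centre of its underside; z up.
- loupe: Black eye loupe, standing: foot flange 36 mm diameter up to 7 mm high, then a plain round barrel 30 mm diameter up to 28 mm high, lens on top. About 30 g. Starts on the green bench mat (2 mm thick), at any yaw. Origin: centre of its underside; z up.
- movement_tray: Black plastic open tray, 112 mm in x, 126 mm in y, 15 mm high, walls 3 mm, inner floor 3 mm above the origin. A divider along x at y = 0, 3 mm thick, 13 mm high, makes two bays, each 106 mm in x by 58.5 mm in y, centred at (0, +30.75) and (0, -30.75) mm. Does not move when touched. Origin: centre of its underside, on the bench.
- cleaning_basket: Low open stainless wire-mesh basket, 130 mm along its x, 136 mm along its y, 28 mm high, walls 3 mm, inner floor 4 mm above the origin, no partition (inside 124 by 130 mm). Does not move when touched. Origin: centre of its underside, on the bench.
- tool_tray: Dark wooden cork-lined tray, 118 mm in x, 150 mm in y, 18 mm high, walls 5 mm, inner floor 5 mm above the origin. A divider along x at y = 0, 5 mm thick, 17 mm high, makes two bays, each 108 mm in x by 67.5 mm in y: that at +y holds three fixed screwdrivers, that at -y, centred at (0, -36.25) mm, is empty. Does not move when touched. Origin: centre of its underside, on the bench.
- fluid_bottle: Bystander: white plastic bottle with steel cap, 48 mm diameter, 74 mm high, loose on the bench. Origin: centre of its underside.
- blower: Bystander: standing red rubber air blower, 54 mm diameter bulb with a thin black nozzle, 78 mm high, loose on the bench. Origin: centre of its underside.
Mind the look-alikes: they are no part of the job. What is shaped like the case_back but blue is not meant. Leave any purple look-alike of the movement_auto alone.

How it is judged:
By the outcome, as a careful person would: the job done as asked, in the order asked, and still so for the second after the job is handed in, with the robot touching nothing.
It also fails if it takes over 120 s, if anything falls off the work surface, if the arm or the gripper's body presses on something with over 40 N, if the wrist force passes 120 N, or if a joint passes its speed limit or range.

## Working session

There is one attempt and no reset: what is moved stays moved. The work goes in short steps, Python scripts to look and compute and a tool call to move; the robot and the scene stay as the last step left them, time stands still between calls to the robot, and variables do not carry over. Pictures are saved under pics/ and viewed, about 12 in all and at most 16, crops included, and the job is handed in when it is done.

Besides the shell and the picture viewer there is one more tool, called after "Emit:" in YAML: its name, and indented under it one key for each argument. servo_tool: Moves the arm, as the interface text tells. Its arguments: {"type":"object","properties":{"offset":{"type":"array","items":{"type":"array","items":{"type":"number"}}},"yaw":{"type":"array","items":{"type":"number"}},"grip":{"type":"array","items":{"type":"number"}},"newtons":{"type":"number"}},"required":["offset","yaw","grip"]}

```bash
mkdir -p pics; ls; python3 - <<'E'
from rig import r
import cv2,numpy as np,pickle
for n in("scene","top"):
    f=r.grab_frame(n); cv2.imwrite(f"pics/{n}0.png",f["image"]); pickle.dump(f,open(f"{n}0.pkl","wb"))
    print(n,f["fx"],f["fy"],f["cx"],f["cy"],f["R"],f["t"])
print(r.sense())
E
```

```text
pics
scene 383.57536868940565 383.57536868940565 325.12134565662836 202.3130349342668 [[ 0.7541      0.65656587  0.01595121]
 [ 0.35126202 -0.38268268 -0.85449925]
 [-0.55493079  0.64998094 -0.51920766]] [-367.09185594 -141.5769248  1163.42475828]
top 396.60912197155614 396.60912197155614 316.44115101763947 201.23171548188267 [[ 0.01589152 -0.99974359  0.01613095]
 [-0.98100289 -0.01870913 -0.19308884]
 [ 0.19334112 -0.01275604 -0.98104867]] [-27.54199331 516.82657496 822.66784339]
{'time_s': 0.1, 'joint_positions': array([-1.20265545,  0.70701814, -0.02763549,  1.48493353,  0.0220043 ,
        0.9509392 , -0.07549753]), 'qd': array([-0.00032829, -0.00177923,  0.00037722, -0.00271332,  0.00098767,
        0.00118431, -0.00081122]), 'joint_efforts': array([ 1.43708396e-03, -8.84276819e+01,  1.23681016e+00, -2.36452818e+01,
        1.71074574e-02,  5.00986309e-03, -3.43985550e-05]), 'tcp_pos': array([229.01362468, 527.16394411, 230.89145837]), 'ee_rot': array([-9.01466268e-05,  2.03480438e-01,  9.79078885e-01, -4.89644161e-04]), 'contact_force': array([-0.32917514, -0.62456956,  0.09187169]), 'wrist_torque': array([ 0.05425654, -0.01549995, -0.03847572]), 'grip_width': 85.34144713679103}
```

View pics/top0.png

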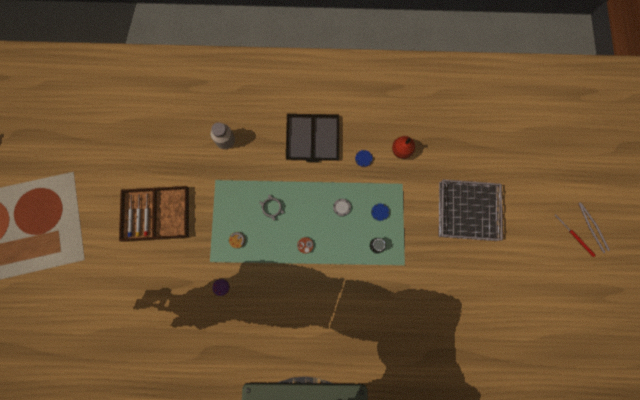

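View pics/scene0.png

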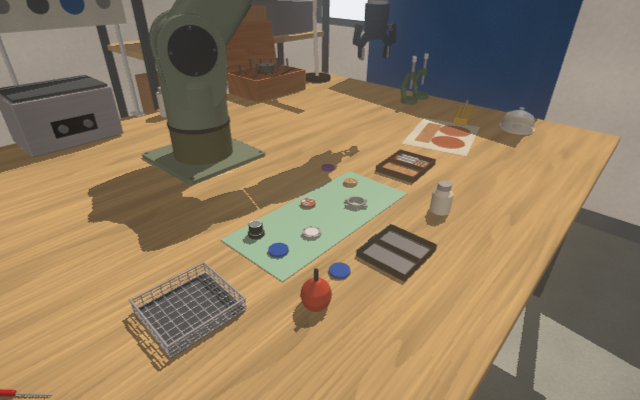

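The top view shows the mat (212–405, 181–265) with gilt movement (236,240), copper movement (305,245), case (272,208), case back (342,207), loupe (378,244) and a blue decoy (381,212). The movement tray is at (313,137), the basket at (471,210) and the tool tray at (154,213), with its empty bay on the right. The purple decoy is at (221,287), off the mat. The scene view agrees.

```bash
python3 - <<'E'
import cv2,pickle
im=pickle.load(open("top0.pkl","rb"))["image"]
a=cv2.resize(im[175:270,205:410],None,fx=3.9,fy=3.9,interpolation=cv2.INTER_CUBIC)
im2=im[105:250,110:510]
cv2.imwrite("pics/c1.png",cv2.convertScaleAbs(a,alpha=1.4))
cv2.imwrite("pics/c2.png",cv2.convertScaleAbs(cv2.resize(im2,None,fx=2,fy=2,interpolation=cv2.INTER_CUBIC),alpha=1.6))
E
```

```text
(no output)
```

View pics/c1.png

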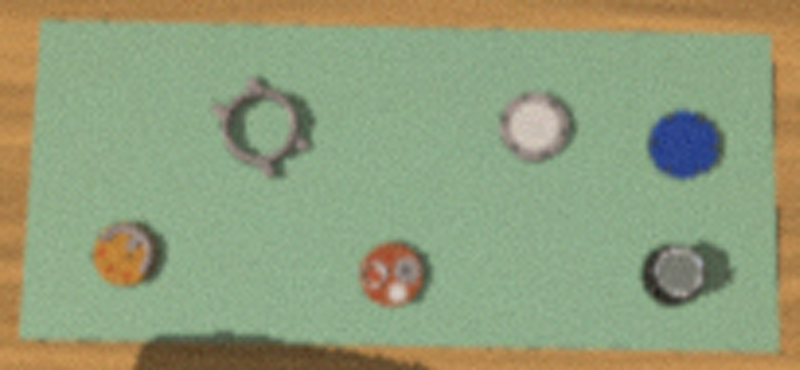

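View pics/c2.png

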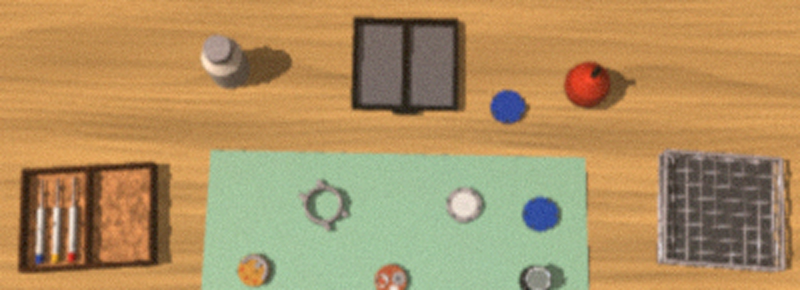

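```bash
cat > h.py <<'E'
import numpy as np,cv2,pickle
def ray(f,u,v,z):
    d=np.array([(u-f["cx"])/f["fx"],(v-f["cy"])/f["fy"],1.])@f["R"]
    C=-f["R"].T@f["t"]; return (C+d*(z-C[2])/d[2])[:2].round(1)
def proj(f,P):
    c=np.atleast_2d(P)@f["R"].T+f["t"]
    return np.c_[c[:,0]/c[:,2]*f["fx"]+f["cx"],c[:,1]/c[:,2]*f["fy"]+f["cy"]].round(1)
E
python3 - <<'E'
from h import *
f=pickle.load(open("top0.pkl","rb")); s=pickle.load(open("scene0.pkl","rb"))
c1=lambda u,v,z:ray(f,(u+.5)/3.9-.5+205,(v+.5)/3.9-.5+175,z)
c2=lambda u,v,z:ray(f,(u+.5)/2-.5+110,(v+.5)/2-.5+105,z)
for n,u,v,z in[("auto",126,253,10),("hand",393,274,10),("case",263,128,10),("back",536,126,9),("loupe",679,272,30),("bluemat",685,144,9)]:
    p=c1(u,v,z); print(n,p,"scene px",proj(s,[*p,z]))
a,b=c1(236.5,96.5,8),c1(288.5,158,8); print("case axis deg",np.degrees(np.arctan2(*(a-b)[::-1])),a,b)
for n,z,q in[("mt",15,[(355,18),(461,20),(459,110),(352,108)]),("basket",28,[(663,150),(788,158),(784,271),(658,264)]),("tool",18,[(22,170),(157,163),(157,263),(20,271)]),("bottle",74,[(217,48)]),("blue",7,[(508,106)]),("blower",30,[(586,85)]),("mat",2,[(210,152),(586,157)])]:
    P=np.array([c2(u,v,z) for u,v in q]); print(n,P.mean(0),P.tolist())
# colour masks refined
im=f["image"];hsv=cv2.cvtColor(im,cv2.COLOR_BGR2HSV)
for n,(x0,y0,x1,y1),z in[("auto",(225,228,248,252),10),("hand",(294,232,318,258),10),("back",(330,194,354,219),9)]:
    h=hsv[y0:y1,x0:x1]; g=((h[...,0]<48)|(h[...,0]>95)) if n!="back" else (h[...,1]<50)
    m=(g&(h[...,2]>70)).astype(np.uint8)
    k,l,st,ce=cv2.connectedComponentsWithStats(m); i=1+st[1:,4].argmax(); u,v=ce[i]; print(n,st[i],(u+x0,v+y0),ray(f,u+x0,v+y0,z))
E
```

```text
auto [433.8 158.9] scene px [[349.4 180.3]]
hand [424.4   4.3] scene px [[306.9 201.2]]
case [508.7  82.6] scene px [[354.4 201.1]]
back [513.2 -78.3] scene px [[310.5 230.7]]
loupe [ 426.6 -158.2] scene px [[254.5 222.8]]
bluemat [ 504.  -166.4] scene px [[277.3 247.8]]
case axis deg 41.47597141612575 [527.7  99.1] [491.5  67.1]
mt [680.4    -8.725] [[736.4, 54.3], [736.7, -72.7], [624.3, -70.9], [624.2, 54.4]]
basket [ 508.775 -370.075] [[577.4, -304.6], [570.8, -448.5], [440.8, -434.1], [446.1, -293.1]]
tool [490.025 346.6  ] [[541.8, 427.7], [553.0, 275.2], [438.4, 266.3], [426.9, 417.2]]
bottle [671.9 201.6] [[671.9, 201.6]]
blue [ 633.  -129.5] [[633.0, -129.5]]
blower [ 653.  -217.4] [[653.0, -217.4]]
mat [572.5  -1.1] [[571.1, 219.6], [573.9, -221.8]]
auto [  3   3  16  18 230] (np.float64(235.59130434782608), np.float64(239.69130434782608)) [433.4 161.9]
hand [  2   4  17  18 240] (np.float64(304.6041666666667), np.float64(244.7625)) [424.6   6.1]
back [  0   0  24  25 427] (np.float64(340.92974238875877), np.float64(206.34426229508196)) [514.5 -75.7]
```

Emit:
servo_tool:
  offset:
    - [-334, -255, 80]
    - [-334, -255, 80]
    - [-334, -255, 80]
    - [-334, -255, 80]
    - [-334, -255, 80]
    - [-334, -255, 80]
    - [-334, -255, 80]
    - [-334, -255, 80]
    - [-334, -255, 80]
    - [-334, -255, 80]
  yaw: [66.5, 66.5, 66.5, 66.5, 66.5, 66.5, 66.5, 66.5, 66.5, 66.5]
  grip: [55, 55, 55, 55, 55, 55, 55, 55, 55, 55]
  newtons: 25

```text
time_s: 0.93
tcp_pos: [429.0, 168.1, 152.9]
ee_rot: [0.0, 0.71, 0.705, -0.0]
contact_force: [0.5, 1.2, -0.2]
grip_width: 55.0
```

Emit:
servo_tool:
  offset:
    - [0, 0, 60]
    - [0, 0, 60]
    - [0, 0, 60]
    - [0, 0, 60]
    - [0, 0, 60]
    - [0, 0, 60]
    - [0, 0, 60]
    - [0, 0, 60]
    - [0, 0, 60]
    - [0, 0, 60]
  yaw: [0, 0, 0, 0, 0, 0, 0, 0, 0, 0]
  grip: [55, 55, 55, 55, 55, 55, 55, 55, 55, 55]

```text
time_s: 1.77
tcp_pos: [428.6, 170.0, 93.6]
ee_rot: [0.0, 0.707, 0.707, 0.0]
contact_force: [-0.4, 0.2, 0.2]
grip_width: 55.0
```

```bash
cat >> h.py <<'E'
def wproj(f,P):
    c=np.atleast_2d(P)@f["R"].T+f["t"]; n=np.hypot(c[:,0],c[:,1]); k=f["fx"]*np.arctan2(n,c[:,2])/n
    return np.c_[c[:,0]*k+f["cx"],c[:,1]*k+f["cy"]].round(1)
def wray(f,u,v,z):
    a=np.array([u-f["cx"],v-f["cy"]])/f["fx"]; t=np.hypot(*a)
    d=np.array([*(a/t*np.sin(t)),np.cos(t)])@f["R"]; C=-f["R"].T@f["t"]
    return (C+d*(z-C[2])/d[2])[:2].round(1)
E
python3 - <<'E'
from rig import r
from h import *
f=r.grab_frame("wrist"); cv2.imwrite("pics/w1.png",f["image"]); pickle.dump(f,open("w1.pkl","wb"))
s=r.sense(); print(s["tcp_pos"],s["ee_rot"],s["contact_force"])
print(-f["R"].T@f["t"],f["R"],f["fx"],f["cx"],f["cy"])
for p in [(433.5,160.4,10),(424.4,4.3,10),(508.7,82.6,10),(513.2,-78.3,9),(426.6,-158.2,30)]: print(wproj(f,p))
E
```

```text
[428.53060933 169.98385337  93.5479859 ] [5.59506224e-05 7.06940259e-01 7.07273259e-01 6.35688936e-05] [-0.39325179  0.1023068  -0.47464819]
[427.71391277 247.78059384 237.98156476] [[ 9.99999713e-01  2.75672551e-04  7.06038591e-04]
 [ 4.72448346e-05 -9.52372180e-01  3.04938073e-01]
 [ 7.56474568e-04 -3.04937952e-01 -9.52371920e-01]] 309.70691628693146 325.9558550657447 205.78347238355582
[[333.1 223.2]]
[[322.5 363.2]]
[[413.9 301.4]]
[[396.  403.5]]
[[324.9 449.7]]
```

View pics/w1.png

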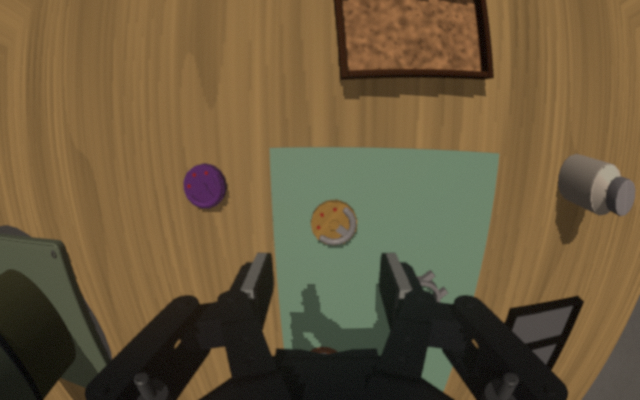

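Movement is at (333,223) in the wrist view, exactly where the top-view position projects; good. Going down on it.

Emit:
servo_tool:
  offset:
    - [-9.5, 5, 10]
    - [-9.5, 5, 40]
    - [-9.5, 5, 60]
    - [-9.5, 5, 75]
    - [-9.5, 5, 80]
    - [-9.5, 5, 84]
    - [-9.5, 5, 87]
    - [-9.5, 5, 87]
    - [-9.5, 5, 87]
    - [-9.5, 5, 87]
  yaw: [0, 0, 0, 0, 0, 0, 0, 0, 0, 0]
  grip: [55, 55, 55, 55, 55, 55, 55, 55, 55, 55]

```text
time_s: 2.65
tcp_pos: [433.8, 160.5, 7.0]
ee_rot: [0.0, 0.707, 0.707, 0.0]
contact_force: [-1.2, 0.4, -0.1]
grip_width: 54.6
```

```bash
python3 - <<'E'
from rig import r
from h import *
f=r.grab_frame("wrist"); pickle.dump(f,open("w2.pkl","wb"))
cv2.imwrite("pics/w2.png",cv2.convertScaleAbs(cv2.resize(f["image"][150:350,180:480],None,fx=2.5,fy=2.5),alpha=1.8))
s=r.sense(); print(s["tcp_pos"],s["contact_force"])
E
```

```text
[433.7600509  160.53972126   6.91283412] [-0.65564953  0.52715579 -0.04904136]
```

View pics/w2.png

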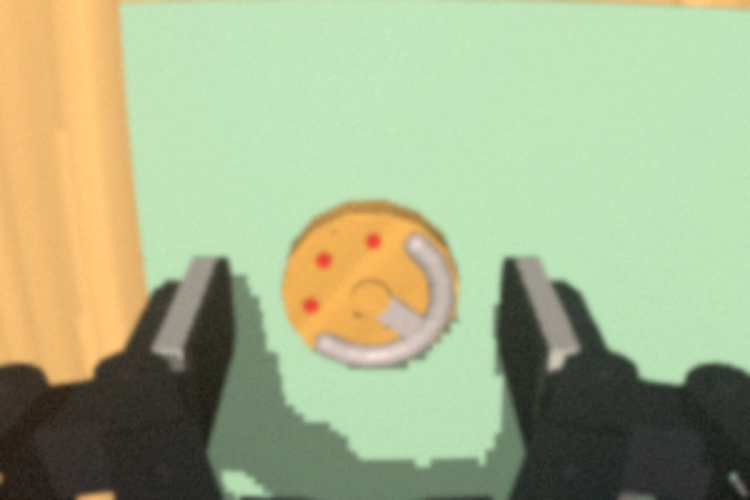

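Movement sits centred between the tips, at (370,285) in the crop, with the jaws at columns 230 and 500. The tips are still above the mat, so I'll go lower while feeling for contact.

Emit:
servo_tool:
  offset:
    - [0, 0, 1]
    - [0, 0, 2]
    - [0, 0, 3]
    - [0, 0, 4]
    - [0, 0, 5]
    - [0, 0, 5]
    - [0, 0, 5]
    - [0, 0, 5]
    - [0, 0, 5]
    - [0, 0, 5]
  yaw: [0, 0, 0, 0, 0, 0, 0, 0, 0, 0]
  grip: [55, 55, 55, 55, 55, 50, 45, 40, 34, 30]

```text
time_s: 3.53
tcp_pos: [433.5, 160.4, 1.6]
ee_rot: [0.0, 0.707, 0.707, 0.0]
contact_force: [-0.2, 0.4, 6.2]
grip_width: 35.2
```

Emit:
servo_tool:
  offset:
    - [0, 0, 0]
    - [0, 0, 0]
    - [0, 0, 0]
    - [0, 0, 0]
    - [0, 0, 0]
    - [0, 0, 0]
    - [0, 0, -2]
    - [0, 0, -5]
    - [0, 0, -5]
    - [0, 0, -5]
  yaw: [0, 0, 0, 0, 0, 0, 0, 0, 0, 0]
  grip: [25, 20, 20, 20, 20, 20, 20, 20, 20, 20]

```text
time_s: 4.37
tcp_pos: [433.6, 160.5, 6.6]
ee_rot: [0.0, 0.707, 0.707, 0.0]
contact_force: [-0.5, -0.5, -0.4]
grip_width: 35.7
```

```bash
python3 - <<'E'
from rig import r
from h import *
f=r.grab_frame("wrist"); pickle.dump(f,open("w3.pkl","wb"))
cv2.imwrite("pics/w3.png",cv2.convertScaleAbs(cv2.resize(f["image"][200:320,240:420],None,fx=4,fy=4),alpha=1.8))
s=r.sense(); print(s["tcp_pos"],s["contact_force"],s["grip_width"])
E
```

```text
[433.53830017 160.43189243   6.44966556] [-0.39457752  0.05128473 -0.91743342] 35.511665836344626
```

View pics/w3.png

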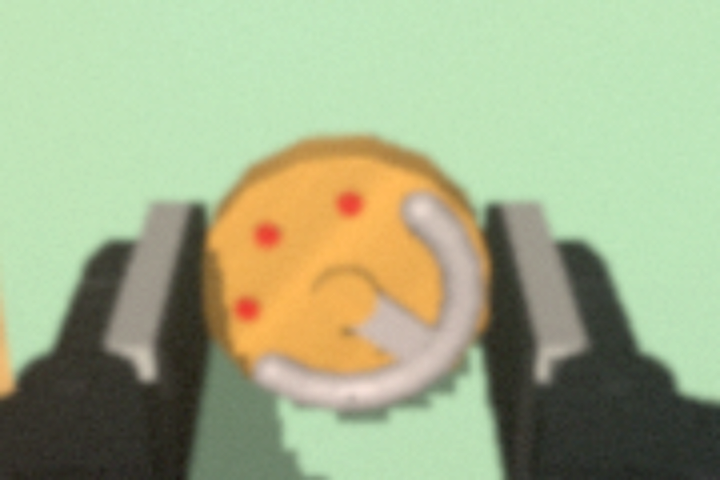

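Disc is squarely between the pads (opening 35.5). Lift and carry to the +y bay.

Emit:
servo_tool:
  offset:
    - [0, 0, -20]
    - [0, 0, -55]
    - [-15, 27, -60]
    - [-35, 62, -60]
    - [-55, 98, -60]
    - [-75, 134, -60]
    - [-95, 170, -60]
    - [-115, 205, -60]
    - [-130, 232, -60]
    - [-138.5, 246.5, -60]
  yaw: [0, 0, 0, 0, 0, 0, 0, 0, 0, 0]
  grip: [20, 20, 20, 20, 20, 20, 20, 20, 20, 20]

```text
time_s: 5.25
tcp_pos: [682.1, 19.1, 66.1]
ee_rot: [0.001, 0.708, 0.706, -0.0]
contact_force: [-0.6, -1.2, -0.6]
grip_width: 35.8
```

Emit:
servo_tool:
  offset:
    - [0, 0, 0]
    - [0, 0, 0]
    - [0, 0, 15]
    - [0, 0, 30]
    - [0, 0, 40]
    - [0, 0, 40]
    - [0, 0, 40]
    - [0, 0, 40]
    - [0, 0, 40]
    - [0, 0, 40]
  yaw: [0, 0, 0, 0, 0, 0, 0, 0, 0, 0]
  grip: [20, 20, 20, 20, 20, 20, 20, 20, 20, 20]

```text
time_s: 6.08
tcp_pos: [680.3, 22.0, 27.0]
ee_rot: [0.0, 0.707, 0.707, 0.0]
contact_force: [-0.0, -0.2, 0.3]
grip_width: 35.4
```

```bash
python3 - <<'E'
from rig import r
from h import *
f=r.grab_frame("wrist"); pickle.dump(f,open("w4.pkl","wb"))
cv2.imwrite("pics/w4.png",cv2.convertScaleAbs(f["image"],alpha=1.6))
s=r.sense(); print(s["tcp_pos"],s["contact_force"],s["grip_width"])
E
```

```text
[680.24662166  21.98486412  26.87044272] [-0.3701352   0.2634575  -0.62610396] 35.35415044751964
```

View pics/w4.png

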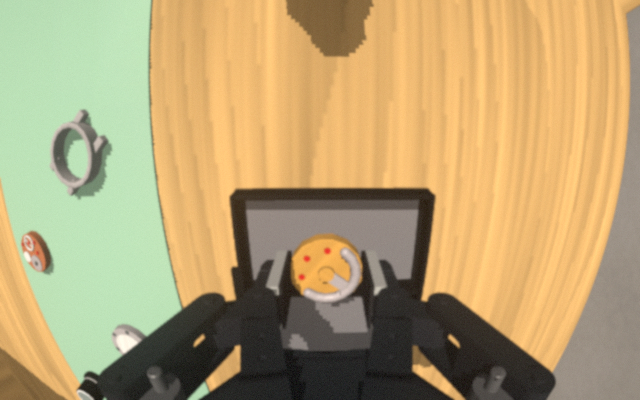

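Held disc (325,268) is over the middle of the +y bay, whose wall is near row 195. Lowering gently.

Emit:
servo_tool:
  offset:
    - [0, 0, 8]
    - [0, 0, 14]
    - [0, 0, 18]
    - [0, 0, 20]
    - [0, 0, 21]
    - [0, 0, 22]
    - [0, 0, 22.5]
    - [0, 0, 23]
    - [0, 0, 23]
    - [0, 0, 23]
  yaw: [0, 0, 0, 0, 0, 0, 0, 0, 0, 0]
  grip: [20, 20, 20, 20, 20, 20, 20, 20, 20, 20]

```text
time_s: 6.97
tcp_pos: [680.1, 22.0, 3.5]
ee_rot: [0.0, 0.707, 0.707, -0.0]
contact_force: [0.3, -1.5, 0.5]
grip_width: 35.3
```

Emit:
servo_tool:
  offset:
    - [0, 0, 0.3]
    - [0, 0, 0.6]
    - [0, 0, 0.8]
    - [0, 0, 0.8]
    - [0, 0, 0.8]
    - [0, 0, 0.8]
    - [0, 0, 0.8]
    - [0, 0, 0.8]
    - [0, 0, 0.8]
    - [0, 0, 0.8]
  yaw: [0, 0, 0, 0, 0, 0, 0, 0, 0, 0]
  grip: [20, 20, 20, 20, 36, 39, 42, 46, 50, 52]

```text
time_s: 7.8
tcp_pos: [680.0, 22.0, 2.6]
ee_rot: [0.0, 0.707, 0.707, -0.0]
contact_force: [-0.6, 0.7, 0.4]
grip_width: 52.2
```

Emit:
servo_tool:
  offset:
    - [0, 0, 0]
    - [0, 0, -3]
    - [0, 0, -8]
    - [0, 0, -25]
    - [0, 0, -55]
    - [0, 0, -80]
    - [0, 0, -80]
    - [0, 0, -80]
    - [0, 0, -80]
    - [0, 0, -80]
  yaw: [0, 0, 0, 0, 0, 0, 0, 0, 0, 0]
  grip: [55, 55, 55, 55, 55, 55, 55, 55, 55, 55]

```text
time_s: 8.63
tcp_pos: [679.6, 22.0, 81.8]
ee_rot: [-0.0, 0.707, 0.707, -0.001]
contact_force: [-0.0, -0.5, -0.5]
grip_width: 55.2
```

```bash
python3 - <<'E'
from rig import r
from h import *
f=r.grab_frame("top"); g=cv2.convertScaleAbs(f["image"],alpha=1.6)
w=r.grab_frame("wrist")["image"]
cv2.imwrite("pics/t5.png",np.hstack([cv2.resize(g[90:290,200:460],(520,400),interpolation=2),cv2.resize(w[150:350,250:390],(280,400))]))
print(r.sense()["tcp_pos"])
E
```

```text
[679.67214208  22.01348097  81.77237161]
```

View pics/t5.png

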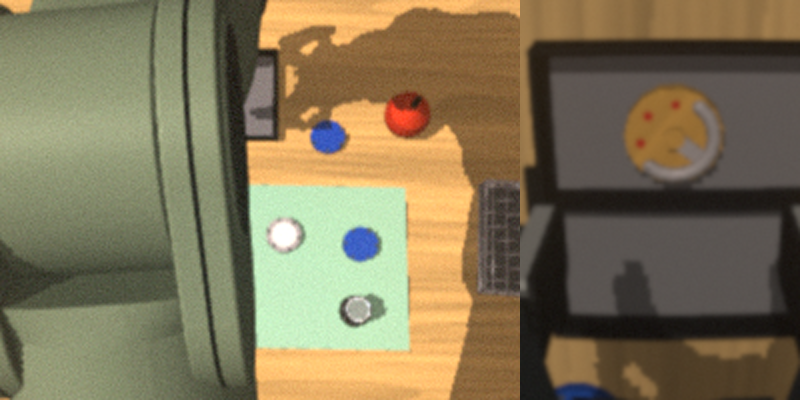

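Auto movement is in the +y bay (wrist view). Next the hand-wound movement.

Emit:
servo_tool:
  offset:
    - [-2, -25, 0]
    - [-4, -60, 0]
    - [-6, -95, 0]
    - [-9, -130, 0]
    - [-11, -165, 0]
    - [-13, -200, 0]
    - [-15, -230, 0]
    - [-17, -250, 0]
    - [-17, -255, 0]
    - [-17, -255, 0]
  yaw: [0, 0, 0, 0, 0, 0, 0, 0, 0, 0]
  grip: [55, 55, 55, 55, 55, 55, 55, 55, 55, 55]

```text
time_s: 9.57
tcp_pos: [424.3, 4.8, 82.5]
ee_rot: [-0.0, 0.707, 0.707, -0.0]
contact_force: [-0.2, 0.1, -0.4]
grip_width: 54.9
```

```bash
cat >> h.py <<'E'
def blob(f,guess,z,rad,diam,save=None):
    """Centre of the non-mat blob nearest a guessed world point, in a wrist picture."""
    im=f["image"]; u,v=wproj(f,[*guess,z])[0]; hsv=cv2.cvtColor(im,cv2.COLOR_BGR2HSV)
    m=~((hsv[...,0]>55)&(hsv[...,0]<90)&(hsv[...,1]>40))
    c=np.zeros(m.shape,np.uint8); cv2.circle(c,(int(u),int(v)),rad,1,-1)
    m=(m&(c>0)).astype(np.uint8)
    k,l,st,ce=cv2.connectedComponentsWithStats(m); i=1+st[1:,4].argmax()
    print("pred",u,v,"found",ce[i],"box",st[i],"world",wray(f,*ce[i],z))
    if save: cv2.imwrite(save,im)
E
python3 - <<'E'
from rig import r
from h import *
f=r.grab_frame("wrist"); pickle.dump(f,open("w6.pkl","wb"))
blob(f,(424.5,5),8,38,37)
im=f["image"]; h=cv2.cvtColor(im,cv2.COLOR_BGR2HSV); u,v=wproj(f,[424.5,5,8])[0].astype(int)
m=((h[...,0]<14)|(h[...,0]>170))&(h[...,1]>90)&(h[...,2]>60)
w=m[v-38:v+38,u-38:u+38]; y,x=np.nonzero(w); print(x.min()+u-38,x.max()+u-38,y.min()+v-38,y.max()+v-38,w.sum())
print(r.sense()["tcp_pos"])
cx,cy=(x.min()+x.max())/2+u-38,(y.min()+y.max())/2+v-38; print(wray(f,cx,cy,8))
E
```

```text
pred 327.2 215.3 found [324.63812476 213.7869043 ] box [ 289  183   67   60 2581] world [422.6   6.2]
305 352 191 238 1048
[425.56395395   4.9416933   82.47388924]
[425.5   5.6]
```

Emit:
servo_tool:
  offset:
    - [0.5, -0.3, 30]
    - [0.5, -0.3, 55]
    - [0.5, -0.3, 68]
    - [0.5, -0.3, 74]
    - [0.5, -0.3, 77]
    - [0.5, -0.3, 79]
    - [0.5, -0.3, 79.8]
    - [0.5, -0.3, 79.8]
    - [0.5, -0.3, 79.8]
    - [0.5, -0.3, 79.8]
  yaw: [0, 0, 0, 0, 0, 0, 0, 0, 0, 0]
  grip: [55, 55, 55, 55, 55, 55, 55, 55, 55, 52]

```text
time_s: 10.45
tcp_pos: [429.1, 5.5, 6.0]
ee_rot: [-0.002, 0.707, 0.707, -0.002]
contact_force: [0.1, -0.2, 0.1]
grip_width: 51.8
```

Emit:
servo_tool:
  offset:
    - [0, 0, 0]
    - [0, 0, 0]
    - [0, 0, 0]
    - [0, 0, 0]
    - [0, 0, 0]
    - [0, 0, 0]
    - [0, 0, 0]
    - [0, 0, 0]
    - [0, 0, -2]
    - [0, 0, -5]
  yaw: [0, 0, 0, 0, 0, 0, 0, 0, 0, 0]
  grip: [47, 42, 38, 32, 25, 20, 20, 20, 20, 20]

```text
time_s: 11.28
tcp_pos: [428.8, 5.4, 10.7]
ee_rot: [-0.002, 0.707, 0.707, -0.003]
contact_force: [-0.7, -1.0, -1.0]
grip_width: 34.7
```

Emit:
servo_tool:
  offset:
    - [0, 5, -10]
    - [0, 10, -30]
    - [-2, 25, -55]
    - [-5, 55, -60]
    - [-8, 90, -60]
    - [-12, 125, -60]
    - [-18, 160, -60]
    - [-24, 190, -60]
    - [-30, 215, -60]
    - [-33, 225, -60]
  yaw: [0, 0, 0, 0, 0, 0, 0, 0, 0, 0]
  grip: [20, 20, 20, 20, 20, 20, 20, 20, 20, 20]

```text
time_s: 12.12
tcp_pos: [656.5, -28.3, 69.1]
ee_rot: [-0.002, 0.707, 0.707, -0.002]
contact_force: [-1.7, 0.3, -0.9]
grip_width: 34.3
```

Emit:
servo_tool:
  offset:
    - [-11.5, 26, 0]
    - [-11.5, 26, 0]
    - [-11.5, 26, 0]
    - [-11.5, 26, 15]
    - [-11.5, 26, 30]
    - [-11.5, 26, 36]
    - [-11.5, 26, 36]
    - [-11.5, 26, 36]
    - [-11.5, 26, 36]
    - [-11.5, 26, 36]
  yaw: [0, 0, 0, 0, 0, 0, 0, 0, 0, 0]
  grip: [20, 20, 20, 20, 20, 20, 20, 20, 20, 20]

```text
time_s: 12.95
tcp_pos: [680.4, -38.9, 33.9]
ee_rot: [-0.002, 0.707, 0.707, -0.002]
contact_force: [0.2, 0.3, -0.5]
grip_width: 34.5
```

```bash
python3 - <<'E'
from rig import r
from h import *
f=r.grab_frame("wrist"); pickle.dump(f,open("w7.pkl","wb"))
cv2.imwrite("pics/w7.png",cv2.convertScaleAbs(cv2.resize(f["image"][150:320,200:440],None,fx=3,fy=3),alpha=1.8))
s=r.sense(); print(s["tcp_pos"],s["ee_rot"],s["contact_force"],s["grip_width"])
E
```

```text
[680.3174649  -38.93912081  33.71763764] [-0.00199191  0.70696717  0.70724025 -0.00216458] [-0.28109216 -0.19861816 -0.22117081] 34.623772202473816
```

View pics/w7.png

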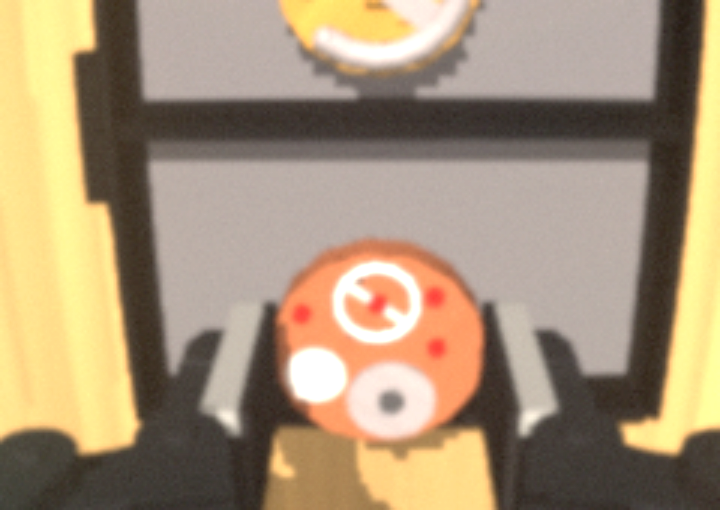

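Copper disc held flat over the −y bay, gilt one seated beyond the divider. Lowering.

Emit:
servo_tool:
  offset:
    - [0, 0, 10]
    - [0, 0, 17]
    - [0, 0, 21]
    - [0, 0, 23]
    - [0, 0, 24]
    - [0, 0, 25]
    - [0, 0, 25.5]
    - [0, 0, 26]
    - [0, 0, 26]
    - [0, 0, 26]
  yaw: [0, 0, 0, 0, 0, 0, 0, 0, 0, 0]
  grip: [20, 20, 20, 20, 20, 20, 20, 20, 20, 20]

```text
time_s: 13.83
tcp_pos: [680.0, -39.0, 7.1]
ee_rot: [-0.002, 0.707, 0.707, -0.002]
contact_force: [-0.4, 0.3, 1.3]
grip_width: 34.8
```

Emit:
servo_tool:
  offset:
    - [0, 0, 0.2]
    - [0, 0, 0.4]
    - [0, 0, 0.6]
    - [0, 0, 0.8]
    - [0, 0, 1]
    - [0, 0, 1]
    - [0, 0, 1]
    - [0, 0, 1]
    - [0, 0, 1]
    - [0, 0, 1]
  yaw: [0, 0, 0, 0, 0, 0, 0, 0, 0, 0]
  grip: [20, 20, 20, 20, 20, 20, 20, 20, 20, 20]

```text
time_s: 14.67
tcp_pos: [680.1, -39.0, 6.9]
ee_rot: [-0.002, 0.707, 0.707, -0.002]
contact_force: [-4.3, 0.7, 15.2]
grip_width: 35.2
```

Emit:
servo_tool:
  offset:
    - [0, 0, -0.4]
    - [0, 0, -0.7]
    - [0, 0, -0.7]
    - [0, 0, -0.7]
    - [0, 0, -0.7]
    - [0, 0, -0.7]
    - [0, 0, -0.7]
    - [0, 0, -5]
    - [0, 0, -20]
    - [0, 0, -50]
  yaw: [0, 0, 0, 0, 0, 0, 0, 0, 0, 0]
  grip: [20, 20, 36, 39, 43, 47, 51, 55, 55, 55]

```text
time_s: 15.5
tcp_pos: [678.7, -38.9, 54.8]
ee_rot: [-0.004, 0.707, 0.707, -0.004]
contact_force: [0.5, -0.6, 0.0]
grip_width: 55.1
```

Emit:
servo_tool:
  offset:
    - [0, 0, -40]
    - [40, -40, -45]
    - [80, -80, -45]
    - [122, -171, -45]
    - [122, -171, -45]
    - [122, -171, -45]
    - [122, -171, -45]
    - [122, -171, -45]
    - [122, -171, -45]
    - [122, -171, -45]
  yaw: [0, 7, 14, 21, 28, 35, 42, 48.5, 48.5, 48.5]
  grip: [65, 65, 65, 65, 65, 65, 65, 65, 65, 65]

```text
time_s: 16.33
tcp_pos: [509.9, 83.2, 102.8]
ee_rot: [-0.001, 0.934, 0.356, -0.003]
contact_force: [-0.1, -0.0, -0.4]
grip_width: 64.8
```

```bash
python3 - <<'E'
from rig import r
from h import *
f=r.grab_frame("wrist"); pickle.dump(f,open("w8.pkl","wb"))
s=r.sense(); print(s["tcp_pos"],s["ee_rot"],s["contact_force"],s["grip_width"])
u,v=wproj(f,[508.7,82.6,10])[0]; print(u,v)
x0,y0=int(u)-100,int(v)-70
cv2.imwrite("pics/w8.png",cv2.convertScaleAbs(cv2.resize(f["image"][max(y0,0):y0+140,x0:x0+200],None,fx=4,fy=4),alpha=1.8)); print(x0,y0)
E
```

```text
[509.91267022  82.93977457 102.60339104] [-0.00112291  0.93433054  0.35639539 -0.00273872] [-0.40448849 -0.59511368 -0.09649362] 65.02418811338222
326.2 208.5
226 138
```

View pics/w8.png

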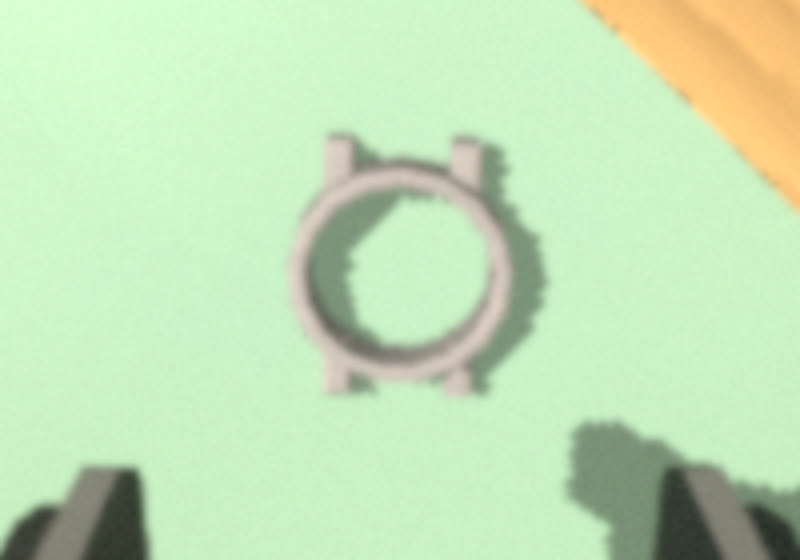

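Case is upright in the view (lugs top and bottom, ring centre at about (401,271) in the crop), so the yaw is right.

```bash
python3 - <<'E'
from h import *
f=pickle.load(open("w8.pkl","rb"))
p=wray(f,226+401.5/4-.5,138+271.5/4-.5,14); print(p)
x=2*np.arctan2(.35640,.93433); tx=np.array([np.cos(x),np.sin(x)]); ty=np.array([np.sin(x),-np.cos(x)]); d=p-[509.9,82.9]
print(np.degrees(x),d@tx,d@ty)
E
```

```text
[511.5  85.4]
41.758684994954756 2.858517157160736 -0.7992994821828538
```

Emit:
servo_tool:
  offset:
    - [2, -0.5, 30]
    - [2, -0.5, 60]
    - [2, -0.5, 78]
    - [2, -0.5, 88]
    - [2, -0.5, 93]
    - [2, -0.5, 96]
    - [2, -0.5, 98]
    - [2, -0.5, 98]
    - [2, -0.5, 98]
    - [2, -0.5, 98]
  yaw: [0, 0, 0, 0, 0, 0, 0, 0, 0, 0]
  grip: [65, 65, 65, 65, 65, 65, 65, 65, 65, 60]

```text
time_s: 17.22
tcp_pos: [510.3, 84.8, 4.7]
ee_rot: [-0.001, 0.935, 0.355, -0.003]
contact_force: [0.2, -0.4, 0.7]
grip_width: 59.9
```

Emit:
servo_tool:
  offset:
    - [0, 0, 0]
    - [0, 0, 0]
    - [0, 0, 0]
    - [0, 0, 0]
    - [0, 0, 0]
    - [0, 0, 0]
    - [0, 0, 0]
    - [0, 0, 0]
    - [0, 0, -2]
    - [0, 0, -5]
  yaw: [0, 0, 0, 0, 0, 0, 0, 0, 0, 0]
  grip: [55, 51, 47, 44, 38, 30, 30, 30, 30, 30]
  newtons: 30

```text
time_s: 18.05
tcp_pos: [509.9, 84.7, 9.1]
ee_rot: [-0.001, 0.935, 0.354, -0.003]
contact_force: [-0.4, -0.4, -0.6]
grip_width: 43.4
```

Emit:
servo_tool:
  offset:
    - [0, 0, -20]
    - [0, 0, -55]
    - [-20, 22, -80]
    - [-45, 50, -80]
    - [-70, 79, -80]
    - [-97, 109, -80]
    - [-123, 139, -80]
    - [-149, 168, -80]
    - [-175, 198, -80]
    - [-200, 226, -80]
  yaw: [0, 0, 0, -6, -12, -18, -24, -30, -36, -42]
  grip: [30, 30, 30, 30, 30, 30, 30, 30, 30, 30]

```text
time_s: 18.88
tcp_pos: [510.2, -219.6, 89.4]
ee_rot: [-0.002, 0.744, 0.668, -0.003]
contact_force: [-0.3, 0.4, -0.1]
grip_width: 43.5
```

```bash
python3 - <<'E'
from rig import r
s=r.sense(); print(s["tcp_pos"],s["ee_rot"],s["contact_force"],s["grip_width"])
E
```

```text
[ 510.16705472 -219.60127269   89.41335974] [-0.0019164   0.74445193  0.66766736 -0.00281894] [-0.29681376  0.37177027 -0.06296788] 43.493901110163016
```

Emit:
servo_tool:
  offset:
    - [-25, 3, 0]
    - [-55, 6, 0]
    - [-85, 9.5, 0]
    - [-107, 12, 0]
    - [-117, 13, 0]
    - [-119.5, 13.4, 0]
    - [-119.5, 13.4, 15]
    - [-119.5, 13.4, 30]
    - [-119.5, 13.4, 30]
    - [-119.5, 13.4, 30]
  yaw: [-1, -2, -2.7, -2.7, -2.7, -2.7, -2.7, -2.7, -2.7, -2.7]
  grip: [30, 30, 30, 30, 30, 30, 30, 30, 30, 30]

```text
time_s: 19.72
tcp_pos: [510.3, -336.0, 59.1]
ee_rot: [-0.003, 0.73, 0.684, -0.003]
contact_force: [0.4, 0.7, 0.4]
grip_width: 43.0
```

```bash
python3 - <<'E'
from rig import r
from h import *
f=r.grab_frame("wrist"); pickle.dump(f,open("w9.pkl","wb"))
cv2.imwrite("pics/w9.png",cv2.convertScaleAbs(cv2.resize(f["image"][60:360,120:520],None,fx=2,fy=2),alpha=1.8))
s=r.sense(); print(s["tcp_pos"],s["ee_rot"],s["contact_force"],s["grip_width"])
E
```

```text
[ 510.62828515 -336.50423282   59.72090032] [-0.0023084   0.72973669  0.68372004 -0.00243891] [-0.24446942 -0.58134471 -0.16882166] 43.41398613615397
```

View pics/w9.png

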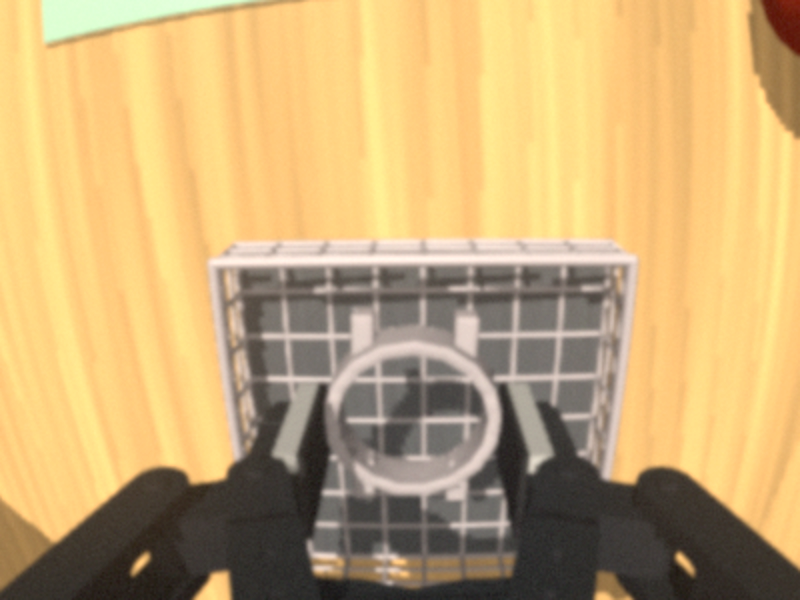

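Case held level over the basket. The basket's far rim corners, at (215,260) and (632,258) in the crop, are aligned with the tool.

```bash
python3 - <<'E'
from h import *
f=pickle.load(open("w9.pkl","rb"))
a,b=[wray(f,120+u/2,60+v/2,28) for u,v in((213,260),(635,258))]; print(a,b,b-a,(a+b)/2)
E
```

```text
[ 451.1 -300.6] [ 579.4 -308. ] [128.3  -7.4] [ 515.25 -304.3 ]
```

Emit:
servo_tool:
  offset:
    - [-5, 1.3, 0]
    - [-5, 1.3, 15]
    - [-5, 1.3, 28]
    - [-5, 1.3, 38]
    - [-5, 1.3, 44]
    - [-5, 1.3, 48]
    - [-5, 1.3, 50.5]
    - [-5, 1.3, 51.5]
    - [-5, 1.3, 52]
    - [-5, 1.3, 52]
  yaw: [0, 0, 0, 0, 0, 0, 0, 0, 0, 0]
  grip: [30, 30, 30, 30, 30, 30, 30, 30, 30, 30]

```text
time_s: 20.6
tcp_pos: [511.0, -342.5, 7.4]
ee_rot: [-0.002, 0.73, 0.683, -0.003]
contact_force: [1.4, 0.0, -0.5]
grip_width: 43.5
```

Emit:
servo_tool:
  offset:
    - [0, 0, 0]
    - [0, 0, 0.3]
    - [0, 0, 0.6]
    - [0, 0, 0.9]
    - [0, 0, 1.1]
    - [0, 0, 1.1]
    - [0, 0, 1.1]
    - [0, 0, 1.1]
    - [0, 0, 1.1]
    - [0, 0, 1.1]
  yaw: [0, 0, 0, 0, 0, 0, 0, 0, 0, 0]
  grip: [30, 30, 30, 30, 30, 30, 30, 30, 30, 30]

```text
time_s: 21.43
tcp_pos: [511.0, -342.5, 6.6]
ee_rot: [-0.002, 0.73, 0.683, -0.002]
contact_force: [-2.0, 1.0, 10.0]
grip_width: 43.3
```

Emit:
servo_tool:
  offset:
    - [0, 0, -0.4]
    - [0, 0, -0.5]
    - [0, 0, -0.5]
    - [0, 0, -0.5]
    - [0, 0, -0.5]
    - [0, 0, -0.5]
    - [0, 0, -0.5]
    - [0, 0, -5]
    - [0, 0, -25]
    - [0, 0, -60]
  yaw: [0, 0, 0, 0, 0, 0, 0, 0, 0, 0]
  grip: [30, 30, 44, 47, 50, 53, 56, 58, 58, 58]

```text
time_s: 22.27
tcp_pos: [509.9, -341.5, 64.4]
ee_rot: [-0.005, 0.73, 0.683, -0.003]
contact_force: [0.4, 0.5, 0.2]
grip_width: 57.7
```

Emit:
servo_tool:
  offset:
    - [0, 0, -20]
    - [30, -1.5, -30]
    - [65, -3.5, -30]
    - [100, -5.5, -30]
    - [135, -7.5, -30]
    - [170, -9.5, -30]
    - [205, -11.5, -30]
    - [240, -13.5, -30]
    - [265, -14.6, -30]
    - [265, -14.6, -30]
  yaw: [0, 0, 0, 0, 0, 0, 0, 0, 0, 0]
  grip: [58, 58, 58, 58, 58, 58, 58, 58, 58, 58]

```text
time_s: 23.1
tcp_pos: [514.7, -71.3, 96.2]
ee_rot: [-0.003, 0.728, 0.686, -0.002]
contact_force: [-0.9, 0.4, 0.6]
grip_width: 57.9
```

```bash
python3 - <<'E'
from rig import r
from h import *
f=r.grab_frame("wrist"); pickle.dump(f,open("w10.pkl","wb"))
blob(f,(513.8,-77),9,38,41)
im=f["image"]; u,v=wproj(f,[513.8,-77,9])[0].astype(int); g=cv2.GaussianBlur(cv2.cvtColor(im,cv2.COLOR_BGR2HSV)[...,1],(3,3),0)
w=(g[v-36:v+36,u-36:u+36]<60).astype(np.uint8); k,l,st,ce=cv2.connectedComponentsWithStats(w); i=1+st[1:,4].argmax(); print(st[i],ce[i]+[u-36,v-36],wray(f,*(ce[i]+[u-36,v-36]),8))
s=r.sense(); print(s["tcp_pos"],s["ee_rot"],s["contact_force"],s["grip_width"])
E
```

```text
pred 326.9 217.1 found [327.12149955 217.49006323] box [ 301  191   54   55 2214] world [513.9 -77.3]
[   0    0   72   72 5184] [325.5 216.5] [512.7 -76.8]
[514.6291911  -74.41976084  96.28077762] [-0.00252996  0.72869023  0.68483546 -0.00213114] [-0.32823799 -0.06151922 -0.73178991] 57.934214040014815
```

Emit:
servo_tool:
  offset:
    - [0, 0, 0]
    - [0, 0, 35]
    - [0, 0, 65]
    - [0, 0, 80]
    - [0, 0, 87]
    - [0, 0, 91]
    - [0, 0, 93]
    - [0, 0, 93]
    - [0, 0, 93]
    - [0, 0, 93]
  yaw: [0, 0, 0, 0, 0, 0, 0, 0, 0, 0]
  grip: [58, 58, 58, 58, 58, 58, 58, 58, 58, 55]

```text
time_s: 23.98
tcp_pos: [514.2, -77.1, 3.7]
ee_rot: [-0.002, 0.73, 0.683, -0.002]
contact_force: [0.4, 0.3, -0.3]
grip_width: 54.9
```

Emit:
servo_tool:
  offset:
    - [0, 0, 0]
    - [0, 0, 0]
    - [0, 0, 0]
    - [0, 0, 0]
    - [0, 0, 0]
    - [0, 0, 0]
    - [0, 0, 0]
    - [0, 0, 0]
    - [0, 0, -2]
    - [0, 0, -5]
  yaw: [0, 0, 0, 0, 0, 0, 0, 0, 0, 0]
  grip: [50, 46, 43, 40, 34, 30, 30, 30, 30, 30]

```text
time_s: 24.82
tcp_pos: [513.6, -77.1, 8.0]
ee_rot: [-0.002, 0.73, 0.683, -0.003]
contact_force: [-0.5, -0.3, -0.3]
grip_width: 38.9
```

Emit:
servo_tool:
  offset:
    - [0, 0, -20]
    - [0, 0, -55]
    - [-20, 1, -80]
    - [-55, 3, -80]
    - [-92, 5, -80]
    - [-129, 7, -80]
    - [-166, 9, -80]
    - [-203, 11, -80]
    - [-240, 13, -80]
    - [-277, 15, -80]
  yaw: [0, 0, 0, 0, 0, 0, 0, 0, 0, 0]
  grip: [30, 30, 30, 30, 30, 30, 30, 30, 30, 30]

```text
time_s: 25.65
tcp_pos: [510.5, -356.3, 88.3]
ee_rot: [-0.002, 0.73, 0.683, -0.003]
contact_force: [0.1, -0.8, -0.9]
grip_width: 38.4
```

Emit:
servo_tool:
  offset:
    - [-30, 1.5, 0]
    - [-43, 2.2, 0]
    - [-46.5, 2.2, 0]
    - [-46.5, 2.2, 0]
    - [-46.5, 2.2, 10]
    - [-46.5, 2.2, 25]
    - [-46.5, 2.2, 35]
    - [-46.5, 2.2, 35]
    - [-46.5, 2.2, 35]
    - [-46.5, 2.2, 35]
  yaw: [0, 0, 0, 0, 0, 0, 0, 0, 0, 0]
  grip: [30, 30, 30, 30, 30, 30, 30, 30, 30, 30]

```text
time_s: 26.48
tcp_pos: [510.2, -400.7, 53.5]
ee_rot: [-0.002, 0.73, 0.684, -0.003]
contact_force: [0.3, -0.7, -0.4]
grip_width: 39.1
```

```bash
python3 - <<'E'
from rig import r
from h import *
f=r.grab_frame("wrist"); pickle.dump(f,open("w11.pkl","wb"))
cv2.imwrite("pics/w11.png",cv2.convertScaleAbs(cv2.resize(f["image"][60:360,120:520],None,fx=2,fy=2),alpha=1.8))
s=r.sense(); print(s["tcp_pos"],s["ee_rot"],s["contact_force"],s["grip_width"])
E
```

```text
[ 510.24871213 -400.88090128   53.66980336] [-0.00188319  0.72994206  0.683502   -0.00246021] [-0.06581251 -0.84779781  0.56159903] 38.32093087023912
```

View pics/w11.png

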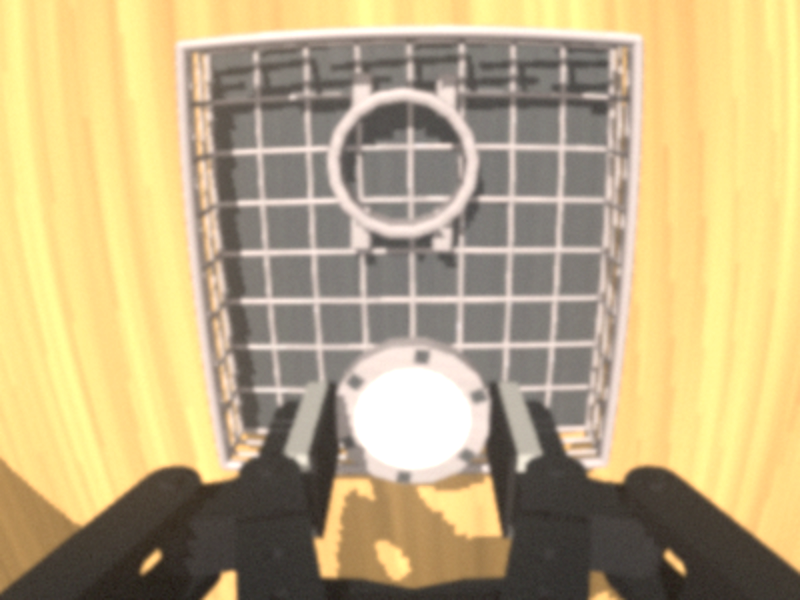

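Case lies flat at (403,165) in the crop. The held case back is clear of it and of the near rim at row ~468. Lowering.

Emit:
servo_tool:
  offset:
    - [3, 0, 10]
    - [3, 0, 22]
    - [3, 0, 32]
    - [3, 0, 39]
    - [3, 0, 43]
    - [3, 0, 45.5]
    - [3, 0, 46.5]
    - [3, 0, 47]
    - [3, 0, 47]
    - [3, 0, 47]
  yaw: [0, 0, 0, 0, 0, 0, 0, 0, 0, 0]
  grip: [30, 30, 30, 30, 30, 30, 30, 30, 30, 30]

```text
time_s: 27.37
tcp_pos: [509.9, -398.1, 6.4]
ee_rot: [-0.002, 0.73, 0.683, -0.002]
contact_force: [0.3, 0.4, -0.7]
grip_width: 38.7
```

Emit:
servo_tool:
  offset:
    - [0, 0, 0.3]
    - [0, 0, 0.6]
    - [0, 0, 0.9]
    - [0, 0, 1.2]
    - [0, 0, 1.4]
    - [0, 0, 1.4]
    - [0, 0, 1.4]
    - [0, 0, 1.4]
    - [0, 0, 1.4]
    - [0, 0, 1.4]
  yaw: [0, 0, 0, 0, 0, 0, 0, 0, 0, 0]
  grip: [30, 30, 30, 30, 30, 30, 30, 30, 30, 30]

```text
time_s: 28.2
tcp_pos: [509.9, -398.1, 5.5]
ee_rot: [-0.002, 0.73, 0.683, -0.002]
contact_force: [-3.0, 2.2, 11.9]
grip_width: 38.8
```

Emit:
servo_tool:
  offset:
    - [0, 0, -0.4]
    - [0, 0, -0.6]
    - [0, 0, -0.6]
    - [0, 0, -0.6]
    - [0, 0, -0.6]
    - [0, 0, -0.6]
    - [0, 0, -0.6]
    - [0, 0, -5]
    - [0, 0, -25]
    - [0, 0, -60]
  yaw: [0, 0, 0, 0, 0, 0, 0, 0, 0, 0]
  grip: [30, 30, 40, 43, 46, 49, 52, 55, 55, 55]

```text
time_s: 29.03
tcp_pos: [508.9, -396.9, 62.8]
ee_rot: [-0.005, 0.73, 0.683, -0.003]
contact_force: [-0.1, 0.3, 0.0]
grip_width: 55.3
```

Emit:
servo_tool:
  offset:
    - [0, 0, -25]
    - [30, -12, -40]
    - [65, -28, -40]
    - [100, -42, -40]
    - [135, -57, -40]
    - [170, -72, -40]
    - [205, -87, -40]
    - [230, -97, -40]
    - [234, -99, -40]
    - [234, -99, -40]
  yaw: [0, 0, 0, 0, 0, 0, 0, 0, 0, 0]
  grip: [55, 55, 55, 55, 55, 55, 55, 55, 55, 55]

```text
time_s: 29.87
tcp_pos: [427.1, -156.6, 105.6]
ee_rot: [-0.002, 0.729, 0.684, -0.002]
contact_force: [1.6, -0.9, 0.8]
grip_width: 55.1
```

```bash
python3 - <<'E'
from rig import r
from h import *
f=r.grab_frame("wrist"); pickle.dump(f,open("w12.pkl","wb"))
s=r.sense(); print(s["tcp_pos"],s["ee_rot"],s["contact_force"],s["grip_width"])
u,v=wproj(f,[426.6,-158.2,30])[0]; x0,y0=int(u)-100,int(v)-70; print(u,v,x0,y0)
cv2.imwrite("pics/w12.png",cv2.convertScaleAbs(cv2.resize(f["image"][max(0,y0):y0+140,x0:x0+200],None,fx=4,fy=4),alpha=2))
E
```

```text
[ 427.50675162 -157.97368242  105.52746899] [-0.00188995  0.72976317  0.68369315 -0.00241396] [ 0.10401264 -0.50638181 -0.10185815] 55.11428091800006
327.0 217.0 227 147
```

View pics/w12.png

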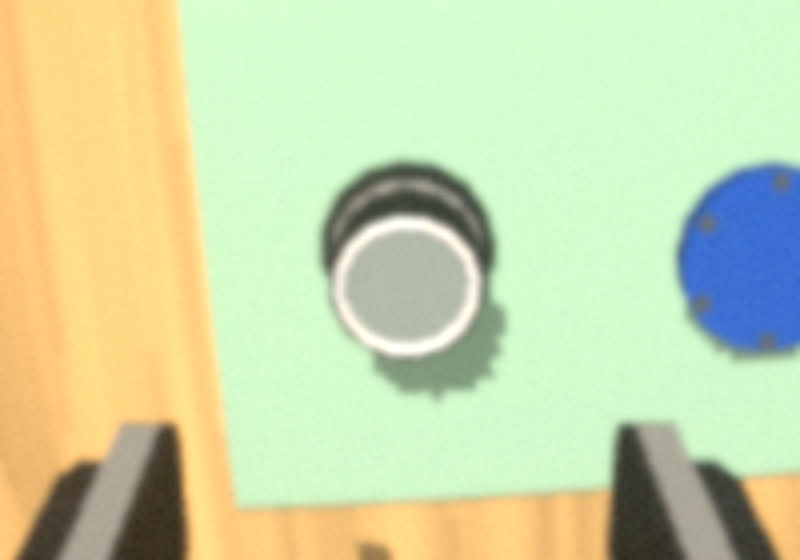

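Loupe stands upright, lens at (408,284) in the crop, centred between the jaws. Going down to the barrel.

Emit:
servo_tool:
  offset:
    - [-0.5, 0, 30]
    - [-0.5, 0, 55]
    - [-0.5, 0, 73]
    - [-0.5, 0, 82]
    - [-0.5, 0, 88]
    - [-0.5, 0, 91]
    - [-0.5, 0, 92]
    - [-0.5, 0, 92]
    - [-0.5, 0, 92]
    - [-0.5, 0, 92]
  yaw: [0, 0, 0, 0, 0, 0, 0, 0, 0, 0]
  grip: [55, 55, 55, 55, 55, 55, 55, 55, 55, 50]

```text
time_s: 30.75
tcp_pos: [426.8, -158.6, 13.7]
ee_rot: [-0.002, 0.73, 0.683, -0.002]
contact_force: [-0.4, 0.1, -0.4]
grip_width: 49.8
```

Emit:
servo_tool:
  offset:
    - [0, 0, 0]
    - [0, 0, 0]
    - [0, 0, 0]
    - [0, 0, 0]
    - [0, 0, 0]
    - [0, 0, 0]
    - [0, 0, 0]
    - [0, 0, 0]
    - [0, 0, -2]
    - [0, 0, -5]
  yaw: [0, 0, 0, 0, 0, 0, 0, 0, 0, 0]
  grip: [45, 40, 36, 32, 28, 22, 15, 15, 15, 15]

```text
time_s: 31.58
tcp_pos: [426.4, -158.4, 18.2]
ee_rot: [-0.002, 0.73, 0.683, -0.003]
contact_force: [-0.4, -0.1, -0.9]
grip_width: 29.2
```

Emit:
servo_tool:
  offset:
    - [0, 0, -20]
    - [0, 0, -55]
    - [20, 1.5, -80]
    - [52, 4, -80]
    - [86, 6.4, -80]
    - [121, 9, -80]
    - [156, 11.6, -80]
    - [191, 14.2, -80]
    - [226, 16.8, -80]
    - [261, 19.4, -80]
  yaw: [0, 0, 0, -1, -2, -3, -4, -5, -6, -8]
  grip: [15, 15, 15, 15, 15, 15, 15, 15, 15, 15]

```text
time_s: 32.42
tcp_pos: [463.4, 102.6, 98.1]
ee_rot: [-0.002, 0.68, 0.733, -0.002]
contact_force: [-0.0, 0.5, -0.2]
grip_width: 28.6
```

```bash
python3 - <<'E'
from rig import r
import numpy as np
s=r.sense(); q=s["ee_rot"]; x=2*np.arctan2(q[2],q[1]); p=s["tcp_pos"]; d=np.array([492.7,310.4])-p[:2]
print(p,np.degrees(x),s["grip_width"],d@[np.cos(x),np.sin(x)],d@[np.sin(x),-np.cos(x)])
E
```

```text
[463.41978946 102.59718495  98.11335281] 94.25662621979723 28.616013914792102 205.05632428948502 44.62336318982852
```

Emit:
servo_tool:
  offset:
    - [35, 7.5, 0]
    - [70, 15, 0]
    - [105, 22.5, 0]
    - [140, 30, 0]
    - [170, 37, 0]
    - [195, 42, 0]
    - [205, 44.6, 0]
    - [205, 44.6, 10]
    - [205, 44.6, 25]
    - [205, 44.6, 35]
  yaw: [0, 0, 0, 0, 0, 0, 0, 0, 0, 0]
  grip: [15, 15, 15, 15, 15, 15, 15, 15, 15, 15]

```text
time_s: 33.25
tcp_pos: [492.3, 307.5, 61.3]
ee_rot: [-0.002, 0.681, 0.732, -0.003]
contact_force: [0.2, -1.1, -0.5]
grip_width: 28.7
```

```bash
python3 - <<'E'
from rig import r
from h import *
f=r.grab_frame("wrist"); pickle.dump(f,open("w13.pkl","wb"))
cv2.imwrite("pics/w13.png",cv2.convertScaleAbs(cv2.resize(f["image"][60:360,120:520],None,fx=2,fy=2),alpha=1.8))
s=r.sense(); print(s["tcp_pos"],s["ee_rot"],s["contact_force"],s["grip_width"])
E
```

```text
[491.74048153 307.03275185  59.82343405] [-0.00278327  0.68088422  0.73237448 -0.00406871] [-1.31167529 -1.2604704  -3.57849145] 28.390082097016215
```

View pics/w13.png

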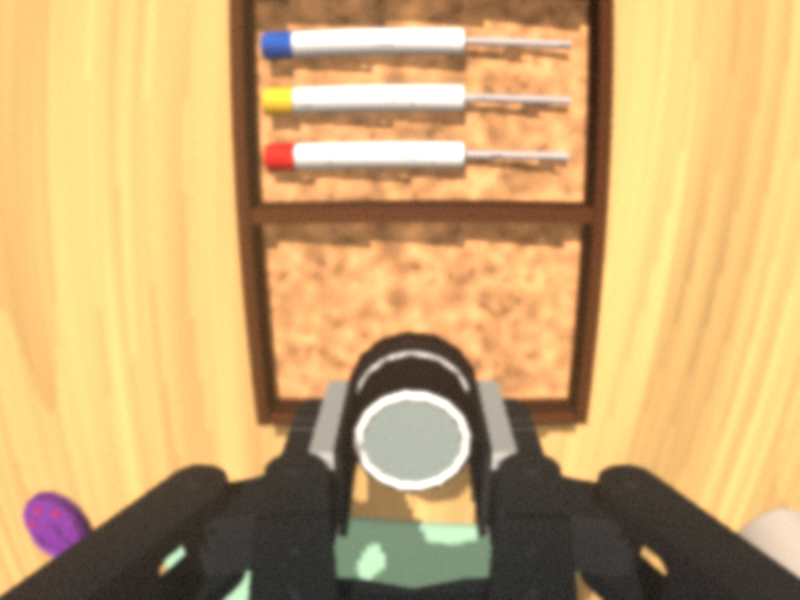

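Tray is square with the tool; loupe hangs upright. I'll measure the bay from the divider (425,212) and the near rim (422,412).

```bash
python3 - <<'E'
from rig import r
from h import *
f=pickle.load(open("w13.pkl","rb"))
for u,v in((425,212),(422,412),(242,215),(606,213),(262,415),(585,412)): print(wray(f,120+u/2,60+v/2,17.5))
print(r.sense()["tcp_pos"])
E
```

```text
[492.1 350.8]
[496.6 281.6]
[434.4 346.2]
[549.5 355.6]
[440.4 275.1]
[554.3 284.8]
[491.74048153 307.03275185  59.82343405]
```

Emit:
servo_tool:
  offset:
    - [3, 1, 0]
    - [3, 1, 10]
    - [3, 1, 22]
    - [3, 1, 32]
    - [3, 1, 38]
    - [3, 1, 42]
    - [3, 1, 44]
    - [3, 1, 45]
    - [3, 1, 45]
    - [3, 1, 45]
  yaw: [0, 0, 0, 0, 0, 0, 0, 0, 0, 0]
  grip: [15, 15, 15, 15, 15, 15, 15, 15, 15, 15]

```text
time_s: 34.13
tcp_pos: [493.4, 311.6, 17.9]
ee_rot: [-0.002, 0.681, 0.733, -0.002]
contact_force: [-0.3, -0.2, -0.9]
grip_width: 28.8
```

Emit:
servo_tool:
  offset:
    - [0, 0, 0.4]
    - [0, 0, 0.8]
    - [0, 0, 1.1]
    - [0, 0, 1.4]
    - [0, 0, 1.7]
    - [0, 0, 1.7]
    - [0, 0, 1.7]
    - [0, 0, 1.7]
    - [0, 0, 1.7]
    - [0, 0, 1.7]
  yaw: [0, 0, 0, 0, 0, 0, 0, 0, 0, 0]
  grip: [15, 15, 15, 15, 15, 15, 15, 15, 15, 15]

```text
time_s: 34.97
tcp_pos: [493.3, 311.6, 16.4]
ee_rot: [-0.002, 0.681, 0.733, -0.002]
contact_force: [-2.9, -1.0, 9.7]
grip_width: 28.9
```

Emit:
servo_tool:
  offset:
    - [0, 0, -0.3]
    - [0, 0, -0.4]
    - [0, 0, -0.4]
    - [0, 0, -0.4]
    - [0, 0, -0.4]
    - [0, 0, -0.4]
    - [0, 0, -0.4]
    - [0, 0, -0.4]
    - [0, 0, -8]
    - [0, 0, -30]
  yaw: [0, 0, 0, 0, 0, 0, 0, 0, 0, 0]
  grip: [15, 29, 32, 36, 40, 45, 50, 54, 54, 54]

```text
time_s: 35.8
tcp_pos: [492.4, 310.9, 44.6]
ee_rot: [-0.003, 0.681, 0.733, -0.004]
contact_force: [-0.9, -1.6, -0.1]
grip_width: 53.8
```

Emit:
servo_tool:
  offset:
    - [0, 0, -35]
    - [0, 0, -75]
    - [0, 0, -115]
    - [30, -20, -140]
    - [60, -50, -150]
    - [90, -80, -150]
    - [120, -110, -150]
    - [150, -140, -150]
    - [180, -165, -150]
    - [200, -185, -150]
  yaw: [0, 0, 0, 0, 0, 0, 0, 0, 0, 0]
  grip: [55, 55, 55, 55, 55, 55, 55, 55, 55, 55]

```text
time_s: 36.63
tcp_pos: [292.2, 499.6, 197.9]
ee_rot: [-0.003, 0.68, 0.733, -0.002]
contact_force: [0.7, -0.3, -0.3]
grip_width: 54.8
```

```bash
python3 - <<'E'
from rig import r
from h import *
f=r.grab_frame("top"); g=cv2.convertScaleAbs(f["image"],alpha=1.7)
s=r.grab_frame("scene")["image"]
cv2.imwrite("pics/t14.png",np.vstack([cv2.resize(g[105:250,110:510],(800,290),interpolation=2),cv2.resize(cv2.convertScaleAbs(s[140:355,130:470],alpha=1.3),(490,310),interpolation=2)[:, :490].__class__((310,800,3),np.uint8)*0+cv2.copyMakeBorder(cv2.resize(cv2.convertScaleAbs(s[140:355,130:470],alpha=1.3),(490,310),interpolation=2),0,0,0,310,cv2.BORDER_CONSTANT)]))
print(r.sense()["tcp_pos"],r.sense()["contact_force"])
E
```

```text
[290.20712344 500.90072399 197.36759945] [0.95786963 0.00958889 0.38498051]
```

View pics/t14.png

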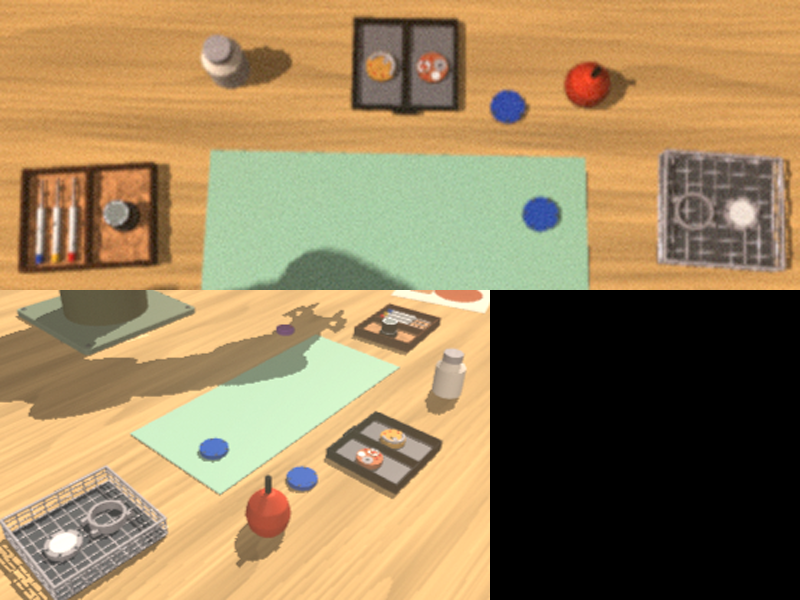

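The final view shows both movements wheel side up in the tray bays at (381,66) and (432,66). The case (693,211) and case back (741,213) lie flat in the basket, and the loupe stands at (121,214) in the empty bay. The bottle, blower and look-alikes have not moved.

```bash
python3 -c "
from rig import r
print(r.sign_off())"
```

```text
the job is handed in; nothing more can be done
None
```

The job is done and handed in, about 37 s into the 120 s limit.

I moved the parts in the order asked: the automatic movement, the hand-wound movement, the watch case, the case back, then the loupe. Each was lowered to its floor before the gripper opened. For four of them I pressed until I felt 10–15 N of contact. For the automatic movement the reading stayed below 1 N, so I judged it seated by height.

**Final check:** pictures from the top and scene cameras show:
- one movement in each tray bay, wheel side up;
- the case and case back flat and side by side in the basket;
- the loupe upright in the empty bay;
- the bottle, blower and look-alikes where they started, with the arm clear of everything.

**What disagreed:**
- **Hand-wound movement:** the arm stopped about 3 mm high and 4 mm off in x at the inner edge of its reach. The grip still held, and the placement was good.
- **Watch case:** the wrist and top cameras differed by about 3 mm on its position, so I aimed between the two.

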